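# Seat a projector lens cell in its three-point inspection nest

### The job

Take the projector lens cell out of the black parts tray and stand it flat on the open end of the nest's plate, beside the rail. Then gently nudge it along the rail, past the nose of the sprung plunger, until it is fully home and rests against all three: the rail, the plunger and the tip of the stop screw. Let go of it and leave the other things as they are.

Things in the scene. Friction and masses are not known exactly. Their poses are not given: they have to be found in the camera images.
- cell: projector lens cell, about 160 g: dark round flange 60 mm in diameter, 12 mm high; on it a grey barrel 44 mm in diameter with an orange band (grip it here, 12 to 34 mm above the underside); a 5 mm glass dome on top. Origin: centre of the underside, z up. It starts in the tray's -x compartment.
- nest: fixed aluminium plate 200 x 140 x 12 mm; origin at the centre of its underside, top at z = 12 mm. Its x axis points from the open loading end to the stop; yaw up to 0.4 rad. Set the cell down with its centre near x = -50, y = 0 to 3 mm, then push it along +x from behind the flange, between y = 0 and -8 mm. Seated, its centre is at y = 0 and x = 24 to 40 mm, as the screw is set.
- rail: steel rail on the plate along nest x, working face at nest y = -30 mm, 10 mm high. From nest x = 20 to 70 mm a lip 13.5 to 19.5 mm above the plate reaches 5 mm over the flange: the cell cannot be lowered into the seat, only slid in. Origin: over the nest's, on the plate's top; same axes.
- stop: blue block at nest x = 80 to 98 mm, 26 mm high, with a rigid brass stop screw, 8 mm in diameter, pointing to -x at y = 0, 7 mm above the plate. The screw was set by hand and is not measured: its tip is anywhere from nest x = 54 to 70 mm, to be found by feel. Over 13 N from the cell spoils it. Origin: over the nest's, on the plate's top, same axes.
- plunger: steel shoe 32 x 10 x 9 mm, round-ended, sprung to -y out of a blue block 22 mm high. Origin: centre of its nose, at rest at nest x = 11, y = 25 mm; from there it runs to +x and 20 degrees to +y. It meets the cell at cell x = -14 mm and yields up to 10 mm; past x = 11 mm it eases. Spring 0.7 N plus 0.22 N per mm; passing takes a push of 2 to 9 N. It does not bring the cell home by itself.
- tray: fixed black tray 166 x 94 mm, 14 mm high, walls 4 mm, floor 4 to 5 mm thick, divided across x into two compartments. Origin: centre of its underside. Leave it as it is.
- ring: brass retaining ring, 52 mm in diameter, 7 mm high, in the tray's +x compartment; leave it alone. Origin: centre of its underside.
- can: grey aerosol can with a dark shoulder and white nozzle, 56 mm in diameter, 150 mm high, beyond the work; leave it alone. Origin: centre of its underside.
- driver: screwdriver with a green handle, 150 mm long, lying on the bench between the nest and the tray; leave it alone. Origin on the bench near its middle.
- stick: white memory stick, 55 x 19 x 8 mm, lying beyond the work; leave it alone. Origin: centre of its underside.
Things that resemble listed ones, but are neither listed nor needed, are in the scene too. What is meant by the cell is not red, and is the smaller of those in its own colour.

How it is judged (in metres and radians):
On the way:
1. the cell stands flat on the loading end of the nest's plate, beside the rail, before it reaches the plunger (z of cell in the frame of nest between 0.01 and 0.0145 m and x of cell in the frame of nest between -0.11 and -0.005 m and y of cell in the frame of nest between -0.005 and 0.035 m and angle between cell's own z axis and vertical below 0.1 rad), for 0.1 s.
At the end, for the whole second after the job is handed in: The lens cell stands flat on the nest's plate (tilt under 0.05 rad), at rest and released, its centre at nest x = 21 to 43 mm, and touches (over 0.1 N each) the rail, the plunger and the stop with its screw (contact force between cell and rail above 0.1 N and contact force between cell and plunger above 0.1 N and contact force between cell and stop above 0.1 N and x of cell in the frame of nest between 0.021 and 0.043 m and z of cell in the frame of nest below 0.0145 m and angle between cell's own z axis and vertical below 0.05 rad and linear speed of cell below 0.01 m/s and contact force between cell and the fingers below 0.05 N).
It fails at once if the cell is pressed against the stop screw with more than 13 N (contact force between cell and stop above 13 N).
It fails at once if the cell is tipped over (angle between cell's own z axis and vertical above 0.6 rad).
It fails at once if a bystander is moved by more than 15 mm (distance of any of ring, can, driver, stick from where it was at the start of the episode above 0.015 m).
It also fails if it takes over 72 s, if anything falls off the work surface, if the arm or the gripper's body presses on something with over 40 N, if the wrist force passes 120 N, or if a joint passes its speed limit or range.

### The arm

A 7-joint arm with a two-finger parallel gripper is mounted at the origin on the work surface. World frame = base frame: x ahead of the robot, y to its left, z up, the work surface at z = 0. Lengths are in mm, angles in rad, forces in N, time in s.
With the tool pointing down it reaches from about 425 to 975 mm from the base axis. Payload 16.7 kg.
Tool frame: the origin (TCP) lies between the finger pads; the fingertips stand arm.tcp_to_tips ahead of it and the grasp point (between the pads) lies 2 mm behind it (arm.tcp_to_tips is the distance from the TCP to the fingertips, in mm); z points along the fingers, x is the direction in which the jaws open and shut, and the axes are right-handed (so a half turn about z gives the same grasp; the last joint's range is limited). The gripper opens to 85 mm and grips with 20 to 120 N. Pads are 22 mm wide; open, the fingers measure 114 mm over their backs; the gripper's body (76 mm by 85 mm) begins 54 mm behind the grasp point. The pads swing forward as they close: fully open they stand 13 mm farther back than shut.
Start: joints at [0.979, 0.426, 0.074, 1.606, -0.034, 1.111, -0.067], TCP at [289.183, -609.877, 248.302] pointing down, gripper open.
Joint ranges: [-2.85, 2.85], [-0.5, 2.14], [-1.23, 1.37], [0.21, 2.46], [-1.02, 4.16], [0.16, 2.05], [-2.73, 2.73]. Speed limits (rad/s): [1.89, 1.89, 2.39, 2.39, 3.01, 3.01, 3.01].

### API

Orientations are given as a rotation vector (axis times angle).
In Python, from station import arm gives the robot as it stands. The module is installed in compiled form; this text tells all that it offers.
- The arm moves only by the tool play_rows, never from a script. Its argument "increments" is a list of rows, each a list of 3 entries, a list of its own where there are three numbers: the shift along the tool's x, y, z in units of 40 mm (1.0 is 40 mm), then the turn, a rotation vector about the tool's x, y, z in rad, then the gripper's target within -1 to 1 (fully open at 1, half-way at 0, shut at -1). In form: [[[x, y, z], [wx, wy, wz], gripper], ...]. A call has 1 to 20 rows; each row shifts and turns the commanded pose from where the row before left it, along the tool's axes as they then stand; what a row does not reach is not made up. A row lasts 1/12 s, in which the tool goes at most 41.7 mm and 7.16 degrees, less where a joint would pass 70% of its speed; a pose out of reach is approached as far as the arm can. A call is refused whole if a number of a shift passes 1 or a number of a turn 0.125, either way. A call with a gripper value outside its range is refused whole. The fingers move at their own pace and stop on an object; the grip force is fixed at half the most. Time passes only in rows, so rows that do not move let the fingers close. It gives the time, the measured TCP pose, the force and the opening at its end, in the units of the state.
- arm.sense(): the state, without advancing time (a new reading comes with each control period).
- arm.snapshot(name): name is "side" or "top" or "wrist"; returns a dict with "pixels" (420x560x3 uint8, red, green, blue), "z_map" (420x560 float32, mm along the optical axis (not along the pixel's ray), 0 where there is no reading), "fx", "fy", "cx", "cy" (pixels), "k1" (the pictures are not rectified: a ray, as slopes to the right and down, at radius r is drawn at 1 + k1 r^2 times it, then the intrinsics apply), "camera_from_world" (4x4, takes a point from world to camera coordinates); the wrist camera has in their place "mount" (4x4, takes a point from camera to tool coordinates, whose origin is the TCP and whose axes are the tool frame's). Camera axes: x right, y down, z forward; pixel columns grow to the right and rows downward; lengths in mm; the calibration is good to about 2 mm. A picture is of the moment at which its call begins: read the wrist's pose just before it.
- arm.job_done(): hands the job in, once; it reports no verdict.
Trained networks look in a picture, given as the dict that the camera call returned (one of the last four; its "shot" number tells which), for a name from the list of things; names that differ only in an ending like _2 or _b are one class to them, and where a whole thing is asked for, a point or a joint stands for the part that bears it (a point fixed in the world has none). Each returns a list of dicts, best first, with "score" (0 to 1); they miss things now and then, are a little off and sometimes report something else, mostly with a low value. They report only what shows in the picture. A call takes as long as a camera call. They do not tell look-alikes from the thing itself.
- arm.recognise(picture, name): "centre" ([row, column] in pixels, amid what is visible of it).
- arm.outline_of(picture, name): "mask" (420x560 bool, what is visible of it) and "centre" ([row, column] in pixels, amid what is visible of it).
The state is a dict: "time": time; "joint_positions": joint angles; "dq": joint speeds; "tau": joint torques, N m; "tcp_pos": TCP position; "ee_rot": TCP orientation; "contact_force": force on the tool from outside, world axes, zero at the start; "moment": the same for the moment, N m; "gripper_width": finger opening in mm.
Only numpy, scipy, OpenCV 4.12 (cv2) and the standard library are available. Lean on these libraries where they do the work, as an engineer would, in place of code of your own. Each camera call takes 0.05 s, during which the arm holds its last target.

## Working session

There is one attempt and no reset: what is moved stays moved. The work goes in short steps, Python scripts to look and compute and a tool call to move; the robot and the scene stay as the last step left them, time stands still between calls to the robot, and variables do not carry over. Pictures are saved under pics/ and viewed, and the job is handed in when it is done.

Besides the shell and the picture viewer there is one more tool, called after "Request:" in YAML: its name, and indented under it one key for each argument. play_rows: Moves the arm, as the interface text tells. Its arguments: {"type":"object","properties":{"increments":{"type":"array"}},"required":["increments"]}

```bash
mkdir -p pics
cat > h.py <<'E'
import numpy as np, cv2
from scipy.spatial.transform import Rotation as R
from station import arm
def save(s,n): cv2.imwrite('pics/'+n+'.png', s['pixels'][:,:,::-1])
def cfw(s,st=None):
    if 'camera_from_world' in s: return np.array(s['camera_from_world'])
    T=np.eye(4);T[:3,:3]=R.from_rotvec(st['ee_rot']).as_matrix();T[:3,3]=st['tcp_pos']
    return np.linalg.inv(T@np.array(s['mount']))
def rays(s,pts): # pts (row,col)
    p=np.array(pts,float).reshape(-1,2)
    d=np.c_[(p[:,1]-s['cx'])/s['fx'],(p[:,0]-s['cy'])/s['fy']]
    u=d.copy()
    for _ in range(20): u=d/(1+s['k1']*(u**2).sum(1,keepdims=True))
    return np.c_[u,np.ones(len(u))]
def world(s,pts,st=None,z=None):
    r=rays(s,pts);M=np.linalg.inv(cfw(s,st));d=r@M[:3,:3].T;o=M[:3,3]
    p=np.array(pts,int).reshape(-1,2)
    if z is None: k=s['z_map'][p[:,0],p[:,1]]
    else: k=(z-o[2])/d[:,2]
    return o+d*np.reshape(k,(-1,1))
def cloud(s,st=None):
    rr,cc=np.mgrid[0:420,0:560]
    return world(s,np.c_[rr.ravel(),cc.ravel()],st).reshape(420,560,3)
def proj(s,P,st=None):
    P=np.array(P,float).reshape(-1,3);M=cfw(s,st);q=P@M[:3,:3].T+M[:3,3];u=q[:,:2]/q[:,2:]
    u=u*(1+s['k1']*(u**2).sum(1,keepdims=True))
    return np.c_[u[:,1]*s['fy']+s['cy'],u[:,0]*s['fx']+s['cx']]
E
python3 - <<'E'
from h import *
print(arm.sense(),arm.tcp_to_tips)
for n in['top','side']:
    s=arm.snapshot(n);save(s,n+'0')
    for k in['cell','nest','tray','ring','plunger','rail','stop','driver','can','stick']:
        for o in arm.recognise(s,k):
            c=np.round(o['centre']).astype(int); print(n,k,round(o['score'],2),c,np.round(world(s,[c])[0]))
E
```

```text
{'time': 0.0, 'joint_positions': array([ 0.97848222,  0.42671901,  0.07383331,  1.60663117, -0.03411708,
        1.11082718, -0.06712683]), 'dq': array([-0.00072172, -0.00100367,  0.00017932,  0.00148638,  0.00115473,
       -0.00098777, -0.00036939]), 'tau': array([-1.79855806e-04, -9.49820638e+01,  3.76062378e+00, -4.63509822e+01,
        1.90583052e-02,  1.01391639e-02, -3.91919934e-05]), 'tcp_pos': array([ 289.03951443, -609.53281688,  247.60807047]), 'ee_rot': array([-2.65446111e+00,  1.67910317e+00,  1.81976675e-03]), 'contact_force': array([-0.03732798,  0.47859856,  0.40945786]), 'moment': array([-0.01631295,  0.03978745,  0.00311393]), 'gripper_width': 85.290945980086} 17.0
top cell 0.79 [311 232] [411.  86.  36.]
top cell 0.58 [258 149] [513. 213.  41.]
top cell 0.55 [340 172] [380. 182.  53.]
top nest 0.68 [184 358] [ 601. -160.   11.]
top nest 0.33 [ 92 245] [752.  20. 114.]
top tray 0.7 [228 165] [567. 194.   3.]
top ring 0.89 [215 173] [589. 178.   3.]
top rail 0.84 [177 382] [ 606. -203.   20.]
top stop 0.85 [142 341] [ 675. -137.   38.]
top stop 0.65 [102 297] [777. -74.   7.]
top driver 0.81 [286 282] [440.   0.  24.]
top can 0.72 [ 91 244] [752.  21. 117.]
top stick 0.6 [103 297] [774. -73.   8.]
side cell 0.92 [267 358] [408. 105.  23.]
side cell 0.87 [309 275] [515. 240.  28.]
side cell 0.63 [315 374] [374. 222.  36.]
side nest 0.58 [190 285] [ 587. -100.   32.]
side tray 0.88 [295 251] [565. 202.   9.]
side tray 0.46 [307 274] [517. 240.  32.]
side ring 0.54 [282 232] [608. 173.   1.]
side rail 0.98 [175 288] [ 603. -195.   18.]
side stop 0.7 [182 250] [ 670. -115.   31.]
side driver 0.56 [238 348] [436.  10.  12.]
side can 0.57 [190 174] [767.  45.  83.]
```

View pics/top0.png

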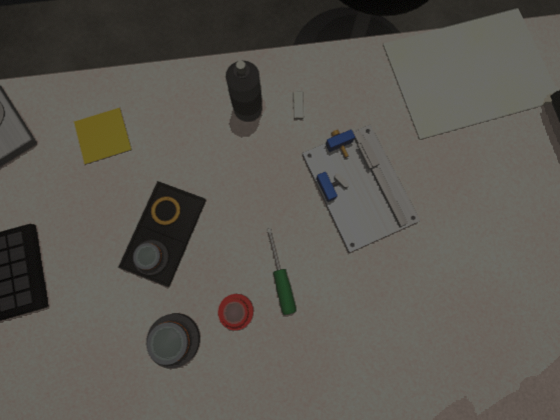

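View pics/side0.png

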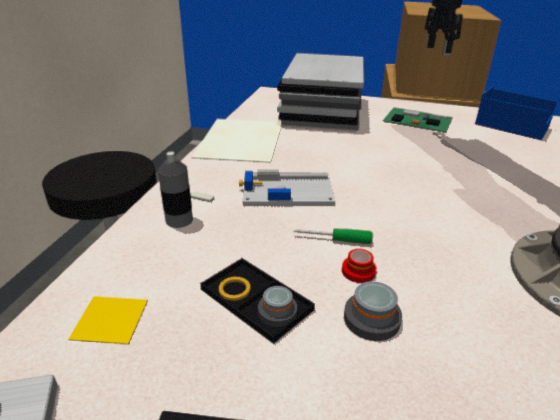

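The top view shows the real cell in the tray at about (258,149), with a red and a bigger look-alike on the bench. The nest is around (190,358), its rail on the right-hand (−y) side and its loading end at the bottom. Next I measure the poses.

Run:
```python
from h import *
s=arm.snapshot('top')
for nm,z in(('nest',12),('tray',14),('rail',22)):
    for o in arm.outline_of(s,nm)[:1]:
        m=o['mask'].astype(np.uint8); c=np.argwhere(m)
        W=world(s,c,z=z)[:,:2].astype(np.float32)
        r=cv2.minAreaRect(W); print(nm,m.sum(),r)
        print(cv2.boxPoints(r).round(0).tolist())
C=cloud(s)
for o in arm.outline_of(s,'cell'):
    P=C[o['mask']]; print('cell',o['score'],o['centre'],np.percentile(P,[2,50,98],axis=0).round(0).tolist())
# plate corners by hand
print(world(s,[[157,303],[128,370],[217,416],[250,351]],z=12).round(1))
im=s['pixels'][:,:,::-1]
cv2.imwrite('pics/nestz.png',cv2.resize(im[115:260,290:430],None,fx=4,fy=4,interpolation=cv2.INTER_CUBIC))
cv2.imwrite('pics/trayz.png',cv2.resize(im[170:295,105:215],None,fx=4,fy=4,interpolation=cv2.INTER_CUBIC))
```

```text
nest 8496 ((603.8204345703125, -160.1354522705078), (215.99574279785156, 142.91610717773438), 16.39272689819336)
[[480.0, -122.0], [520.0, -259.0], [728.0, -198.0], [687.0, -61.0]]
tray 3841 ((558.1696166992188, 194.62767028808594), (98.20137023925781, 165.72837829589844), 62.12885665893555)
[[462.0, 190.0], [608.0, 112.0], [654.0, 199.0], [508.0, 277.0]]
rail 1050 ((607.3609008789062, -198.78240966796875), (188.3875732421875, 21.786182403564453), 15.858182907104492)
[[514.0, -214.0], [520.0, -235.0], [701.0, -184.0], [695.0, -163.0]]
cell 0.86 [312.8, 235.2] [[381.0, 56.0, 9.0], [409.0, 81.0, 33.0], [435.0, 110.0, 39.0]]
cell 0.69 [256.8, 150.8] [[490.0, 190.0, 5.0], [515.0, 211.0, 36.0], [545.0, 239.0, 42.0]]
cell 0.66 [338.9, 171.8] [[337.0, 150.0, 6.0], [379.0, 183.0, 47.0], [415.0, 221.0, 55.0]]
cell 0.56 [141.1, 342.9] [[656.0, -161.0, 13.0], [679.0, -138.0, 36.0], [702.0, -114.0, 40.0]]
[[ 664.5  -68.8   12. ]
 [ 704.6 -200.9   12. ]
 [ 527.8 -251.8   12. ]
 [ 485.  -127.6   12. ]]
```

View pics/nestz.png

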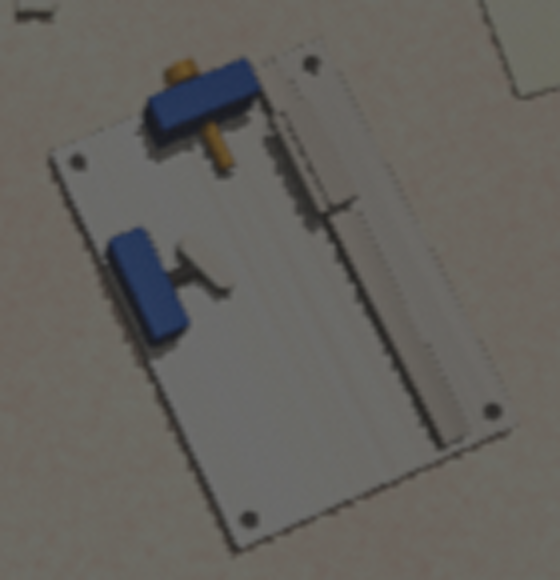

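View pics/trayz.png

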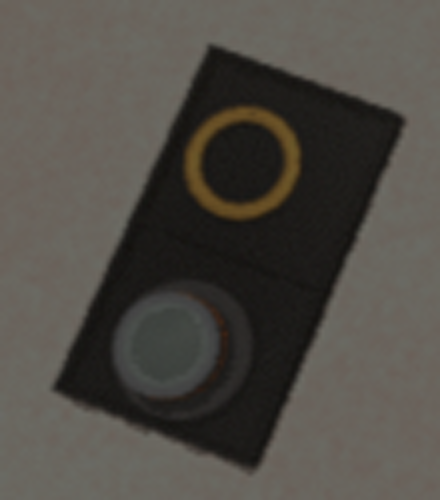

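```bash
cat >> h.py <<'E'
def fit_rect(W,L,w):
    # W corners order: (+x,+y),(+x,-y),(-x,-y),(-x,+y)
    M=np.array([[L,w],[L,-w],[-L,-w],[-L,w]])/2.
    c=W[:,:2].mean(0); D=W[:,:2]-c
    a=np.arctan2((M[:,0]*D[:,1]-M[:,1]*D[:,0]).sum(),(M*D).sum())
    Rm=np.array([[np.cos(a),-np.sin(a)],[np.sin(a),np.cos(a)]])
    return c,a,(D-M@Rm.T)
E
python3 - <<'E'
from h import *
s=arm.snapshot('top')
W=world(s,[[153,303],[125,370],[223,418],[253,348.7]],z=12)
c,a,e=fit_rect(W,200,140);print(c,a,e.round(1))
def nest(p):return (c+np.array([[np.cos(a),-np.sin(a)],[np.sin(a),np.cos(a)]])@np.array(p))
n=lambda P:(np.array([[np.cos(a),np.sin(a)],[-np.sin(a),np.cos(a)]])@(P[:2]-c))
print('screw tip nest',n(world(s,[[157,347]],z=19)[0]))
print('plunger end',n(world(s,[[115+292/4,290+228/4]],z=21)[0]))
# tray corners +x+y.. tray x direction toward ring
W=world(s,[[170+45/4,105+210/4],[170+120/4,105+405/4],[170+470/4,105+255/4],[170+388/4,105+55/4]],z=14)
print(fit_rect(W,166,94))
for p in([164,350],[82,0]): pass
# barrel/flange circle from cell top rim
im=s['pixels'];
print('barrel top c',world(s,[[170+345/4,105+167/4]],z=5+34),'flange',world(s,[[170+350/4,105+182/4]],z=17))
st=arm.sense();print(R.from_rotvec(st['ee_rot']).as_matrix().round(3)); w=arm.snapshot('wrist');print(np.array(w['mount']).round(3),w['fx'],w['cx'],w['cy'],w['k1'])
E
```

```text
[ 594.971943   -161.92753805] 0.2680548583364914 [[-0.7 -1.9]
 [ 0.6  1. ]
 [-0.3  2.8]
 [ 0.4 -1.8]]
screw tip nest [58.72019643 -0.94247524]
plunger end [ 5.60499883 24.09415918]
(array([557.04847772, 194.7119982 ]), np.float64(-0.49161240899413294), array([[-0.24955921,  1.45807337],
       [-1.80544121,  0.25789648],
       [ 0.39033949, -0.87042169],
       [ 1.66466092, -0.84554815]]))
barrel top c [[516.86583593 217.54799567  39.        ]] flange [[516.57941143 218.36765282  17.        ]]
[[ 0.428 -0.904 -0.   ]
 [-0.904 -0.428  0.   ]
 [-0.    -0.    -1.   ]]
[[   1.       0.       0.      -0.754]
 [  -0.       0.954    0.299  -75.686]
 [  -0.      -0.299    0.954 -125.87 ]
 [   0.       0.       0.       1.   ]] 289.85681020584326 279.68616918784437 208.53147189953262 -0.0028756757311437686
```

Request:
play_rows:
  increments:
    - [[0,0,0],[0,0,0.0875],1]
    - [[0,0,0],[0,0,0.0875],1]
    - [[-0.3,-0.4,0],[0,0,0],1]
    - [[-0.55,-0.7,0],[0,0,0],1]
    - [[-0.55,-0.7,0],[0,0,0],1]
    - [[-0.55,-0.7,0],[0,0,0],1]
    - [[-0.55,-0.7,0],[0,0,0],1]
    - [[-0.55,-0.7,0],[0,0,0],1]
    - [[-0.55,-0.7,0],[0,0,0],1]
    - [[-0.55,-0.7,0],[0,0,0],1]
    - [[-0.55,-0.7,0],[0,0,0],1]
    - [[-0.55,-0.7,0],[0,0,0],1]
    - [[-0.55,-0.7,0],[0,0,0],1]
    - [[-0.55,-0.7,0],[0,0,0],1]
    - [[-0.55,-0.7,0],[0,0,0],1]
    - [[-0.55,-0.7,0],[0,0,0],1]
    - [[-0.55,-0.7,0],[0,0,0],1]
    - [[-0.55,-0.7,0],[0,0,0],1]
    - [[-0.3,-0.4,0],[0,0,0],1]
    - [[0,0,0],[0,0,0],1]

```text
time: 3.12
tcp_pos: [634.0, -143.4, 248.1]
ee_rot: [-2.502, 1.896, 0.001]
contact_force: [-0.1, -0.1, -1.0]
gripper_width: 85.4
```

Run:
```python
from h import *
st=arm.sense();print(st['time'],st['tcp_pos'],st['dq'].round(3));w=arm.snapshot('wrist');save(w,'w1')
np.save('w1.npy',dict(s=w,st=st),allow_pickle=True)
print(R.from_rotvec(st['ee_rot']).as_matrix().round(3))
```

```text
3.1167 [ 633.95611407 -143.36003991  248.07121217] [ 0.044 -0.022  0.044  0.033  0.006 -0.003  0.054]
[[ 0.271 -0.963  0.001]
 [-0.963 -0.271  0.002]
 [-0.002 -0.001 -1.   ]]
```

View pics/w1.png

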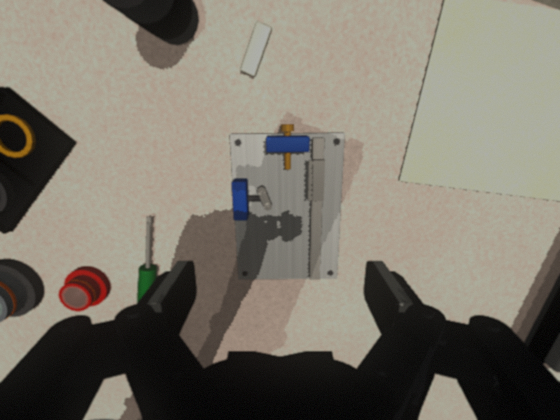

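Run:
```python
import cv2
im=cv2.imread('pics/w1.png')
cv2.imwrite('pics/w1z.png',cv2.resize(im[115:290,220:355],None,fx=4,fy=3.4,interpolation=cv2.INTER_CUBIC))
g=cv2.resize(im[115:290,220:355],(540,595),interpolation=cv2.INTER_CUBIC)
```

```text
(no output)
```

View pics/w1z.png

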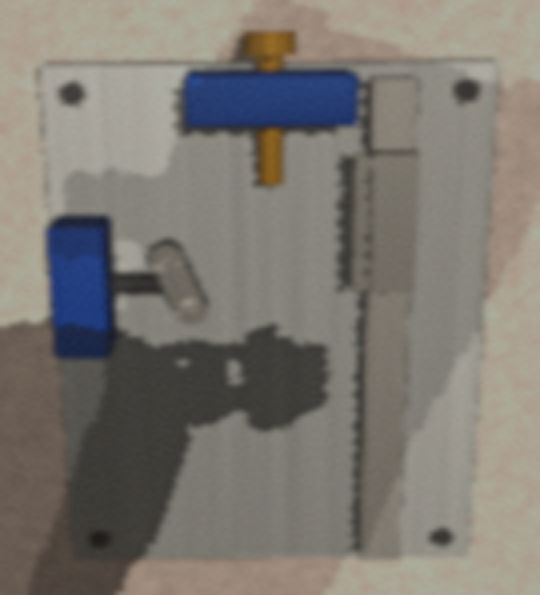

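The zoom shows all four plate corners, the lip, the screw tip at zoom (270,185) and the plunger nose at about (193,318).

Run:
```python
from h import *
D=np.load('w1.npy',allow_pickle=True).item();s,st=D['s'],D['st']
f=lambda P:[[115+y/3.4-.5,220+x/4-.5] for x,y in P]
c,a,e=fit_rect(world(s,f([(40,66),(496,60),(468,557),(68,559)]),st,z=12),200,140);print(c,a,e.round(1))
n=lambda P:(np.array([[np.cos(a),np.sin(a)],[-np.sin(a),np.cos(a)]])@(P[:2]-c)).round(1)
print('tip',n(world(s,f([(270,187)]),st,z=22)[0]),'plunger',n(world(s,f([(195,322)]),st,z=21)[0]),'lip',n(world(s,f([(355,152)]),st,z=31.5)[0]),n(world(s,f([(355,290)]),st,z=31.5)[0]),'railend',n(world(s,f([(358,553)]),st,z=22)[0]))
tip=world(s,f([(270,187)]),st)[0];print(tip)
# depth plane of nest
C=cloud(s,st);print(C[165:190,300:303].reshape(-1,3)[:,2].mean(), np.median(C[240:260,300:305,2]))
```

```text
[ 596.17446477 -162.24681325] 0.28280097120844216 [[-0.3 -1.3]
 [ 0.   0.9]
 [ 0.3 -0.6]
 [ 0.   0.9]]
tip [57.1 -0.5] plunger [ 6.2 23.4] lip [ 70.7 -25.3] [ 21.2 -26.4] railend [-91.8 -30.6]
[ 651.46791359 -146.70622591   23.88563092]
12.442682214540634 12.240682013110728
```

Request:
play_rows:
  increments:
    - [[-0.4,0,0],[0,0,0],1]
    - [[-0.8,0,0],[0,0,0],1]
    - [[-0.8,0,0],[0,0,0],1]
    - [[-0.8,0,0],[0,0,0],1]
    - [[-0.8,0,0],[0,0,0],1]
    - [[-0.8,0,0],[0,0,0],1]
    - [[-0.8,0,0],[0,0,0],1]
    - [[-0.8,0,0.1],[0,0,0],1]
    - [[-0.8,0,0.2],[0,0,0],1]
    - [[-0.8,0,0.2],[0,0,0],1]
    - [[-0.8,0,0.2],[0,0,0],1]
    - [[-0.8,0,0.2],[0,0,0],1]
    - [[-0.4,0,0.1],[0,0,0],1]
    - [[0,0,0],[0,0,0],1]
    - [[0,0,0],[0,0,0],1]

```text
time: 4.42
tcp_pos: [529.4, 221.3, 208.2]
ee_rot: [2.498, -1.904, 0.0]
contact_force: [1.2, -0.7, -0.2]
gripper_width: 85.4
```

Run:
```python
from h import *
st=arm.sense();print(st['time'],st['tcp_pos'],st['dq'].round(3));w=arm.snapshot('wrist');save(w,'w2')
np.save('w2.npy',dict(s=w,st=st),allow_pickle=True)
C=cloud(w,st)
for o in arm.outline_of(w,'cell'):
    m=o['mask'];P=C[m];print(o['score'],o['centre'],np.percentile(P,[2,50,98],axis=0).round(0).tolist())
    for lo,hi,nm in((30,42,'barrel top'),(14,20,'flange')):
        q=P[(P[:,2]>lo)&(P[:,2]<hi)][:,:2].astype(np.float32)
        if len(q)>20:print(nm,len(q),cv2.minEnclosingCircle(q))
```

```text
4.4167 [529.41559648 221.31067229 208.22502337] [ 0.028 -0.008  0.023 -0.005  0.002  0.005  0.011]
0.77 [309.7, 269.4] [[347.0, 154.0, 1.0], [392.0, 196.0, 45.0], [417.0, 233.0, 56.0]]
barrel top 292 ((380.5679626464844, 194.1206817626953), 31.448753356933594)
flange 1039 ((375.646728515625, 192.59022521972656), 43.38762283325195)
0.77 [301.8, 349.5] [[386.0, 72.0, 2.0], [413.0, 97.0, 31.0], [436.0, 114.0, 39.0]]
barrel top 723 ((407.129638671875, 84.8609848022461), 22.31566619873047)
flange 79 ((412.9403381347656, 94.9267349243164), 18.400449752807617)
0.74 [199.7, 275.2] [[494.0, 193.0, 5.0], [523.0, 222.0, 38.0], [546.0, 247.0, 43.0]]
barrel top 1121 ((517.07763671875, 219.76129150390625), 22.386280059814453)
flange 691 ((516.9155883789062, 219.866943359375), 30.061124801635742)
```

View pics/w2.png

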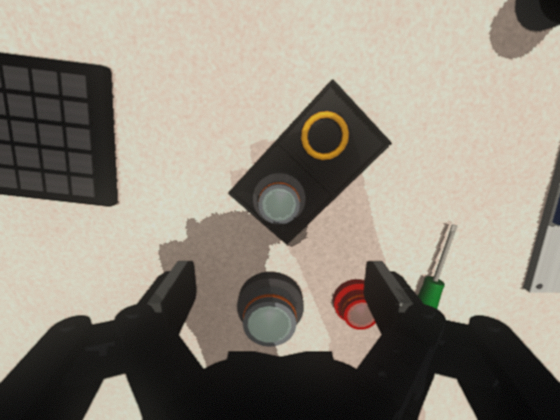

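Request:
play_rows:
  increments:
    - [[-0.05,0.31,0.3],[0,0,0],1]
    - [[0,0,0.7],[0,0,0],1]
    - [[0,0,0.7],[0,0,0],1]
    - [[0,0,0.7],[0,0,0],1]
    - [[0,0,0.7],[0,0,0],1]
    - [[0,0,0.5],[0,0,0],1]
    - [[0,0,0.3],[0,0,0],1]
    - [[0,0,0.2],[0,0,0],1]
    - [[0,0,0.1],[0,0,0],1]
    - [[0,0,0],[0,0,0],1]
    - [[0,0,0],[0,0,0],1]

```text
time: 5.43
tcp_pos: [518.0, 220.1, 41.3]
ee_rot: [-2.497, 1.905, -0.001]
contact_force: [-0.7, -0.1, 0.0]
gripper_width: 85.4
```

Request:
play_rows:
  increments:
    - [[0,0.025,0.17],[0,0,0],1]
    - [[0,0,0],[0,0,0],1]
    - [[0,0,0],[0,0,0],-0.5]
    - [[0,0,0],[0,0,0],-0.5]
    - [[0,0,0],[0,0,0],-0.5]
    - [[0,0,0],[0,0,0],-0.5]
    - [[0,0,0],[0,0,0],-0.5]
    - [[0,0,0],[0,0,0],-0.5]
    - [[0,0,0],[0,0,0],-0.5]
    - [[0,0,0],[0,0,0],-0.5]

```text
time: 6.27
tcp_pos: [516.5, 219.9, 34.1]
ee_rot: [-2.498, 1.905, -0.0]
contact_force: [-3.4, -1.5, 10.4]
gripper_width: 42.1
```

Request:
play_rows:
  increments:
    - [[0,0,0],[0,0,0],-0.5]
    - [[0,0,0],[0,0,0],-0.5]
    - [[0,0,0],[0,0,0],-0.5]

```text
time: 6.52
tcp_pos: [516.5, 219.9, 34.1]
ee_rot: [-2.498, 1.905, -0.0]
contact_force: [-2.5, -0.7, 9.7]
gripper_width: 42.1
```

Run:
```python
from h import *
st=arm.sense();print({k:np.round(v,3) for k,v in st.items()});w=arm.snapshot('wrist');save(w,'w3');save(arm.snapshot('side'),'s3')
```

```text
{'time': np.float64(6.517), 'joint_positions': array([-0.327,  0.536, -0.238,  2.002,  0.207,  0.626, -2.004]), 'dq': array([ 0.   ,  0.002,  0.001, -0.001,  0.002,  0.   , -0.   ]), 'tau': array([-1.6000e-02, -8.5159e+01, -2.6380e+00, -2.9281e+01,  2.2200e-01,
       -1.0030e+00,  5.0000e-03]), 'tcp_pos': array([516.497, 219.932,  34.136]), 'ee_rot': array([-2.498,  1.905, -0.   ]), 'contact_force': array([-2.512, -0.702,  9.726]), 'moment': array([-0.235,  0.609, -0.016]), 'gripper_width': np.float64(42.102)}
```

View pics/w3.png

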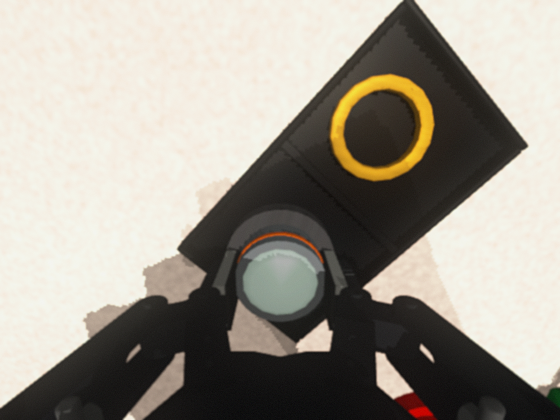

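View pics/s3.png

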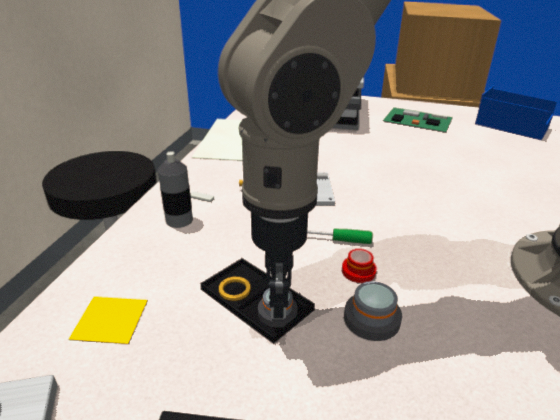

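Request:
play_rows:
  increments:
    - [[0,0,-0.1],[0,0,0],-0.5]
    - [[0,0,-0.4],[0,0,0],-0.5]
    - [[0,0,-0.7],[0,0,0],-0.5]
    - [[0,0,-0.7],[0,0,0],-0.5]
    - [[0.2,0.04,-0.6],[0,0,0],-0.5]
    - [[0.5,0.1,-0.4],[0,0,0],-0.5]
    - [[0.8,0.155,-0.1],[0,0,0],-0.5]
    - [[0.8,0.155,0],[0,0,0],-0.5]
    - [[0.8,0.155,0],[0,0,0],-0.5]
    - [[0.8,0.155,0],[0,0,0],-0.5]
    - [[0.8,0.155,0],[0,0,0],-0.5]
    - [[0.8,0.155,0],[0,0,0],-0.5]
    - [[0.8,0.155,0],[0,0,0],-0.5]
    - [[0.8,0.155,0],[0,0,0],-0.5]
    - [[0.8,0.155,0],[0,0,0],-0.5]
    - [[0.8,0.155,0],[0,0,-0.014],-0.5]
    - [[0.5,0.1,0],[0,0,0],-0.5]
    - [[0.2,0.04,0],[0,0,0],-0.5]
    - [[0.1,0.02,0],[0,0,0],-0.5]
    - [[0,0,0],[0,0,0],-0.5]

```text
time: 8.28
tcp_pos: [545.9, -166.3, 153.5]
ee_rot: [-2.511, 1.888, 0.001]
contact_force: [0.6, -0.2, -1.7]
gripper_width: 42.2
```

Run:
```python
from h import *
st=arm.sense();print({k:np.round(v,3) for k,v in st.items()});w=arm.snapshot('wrist');save(w,'w4');save(arm.snapshot('side'),'s4')
np.save('w4.npy',dict(s=w,st=st),allow_pickle=True)
P=cloud(w,st).reshape(-1,3)
q=P[(np.hypot(*(P[:,:2]-st['tcp_pos'][:2]).T)<40)]
h=np.histogram(q[:,2],np.arange(-10,200,3));print([(int(b),int(a)) for a,b in zip(*h) if a>30])
```

```text
{'time': np.float64(8.283), 'joint_positions': array([ 0.298,  0.367, -0.141,  1.923,  0.067,  0.856, -1.167]), 'dq': array([-0.023, -0.005, -0.017,  0.011, -0.001, -0.003, -0.016]), 'tau': array([ 1.9940e+00, -8.2330e+01,  4.2500e-01, -4.0092e+01,  7.1000e-02,
        4.6000e-02,  4.1400e-01]), 'tcp_pos': array([ 545.898, -166.296,  153.492]), 'ee_rot': array([-2.511e+00,  1.888e+00,  1.000e-03]), 'contact_force': array([ 0.646, -0.176, -1.729]), 'moment': array([0.089, 0.006, 0.011]), 'gripper_width': np.float64(42.15)}
[(8, 105), (11, 3270), (122, 54), (125, 134), (128, 126), (131, 142), (134, 1910), (137, 147), (140, 180), (143, 214), (146, 224), (149, 432), (152, 366), (155, 2209), (158, 2679), (161, 1716), (164, 286), (167, 293), (170, 246), (173, 448), (176, 404), (179, 250), (182, 406), (185, 510), (188, 505), (191, 1386), (194, 383)]
```

View pics/w4.png

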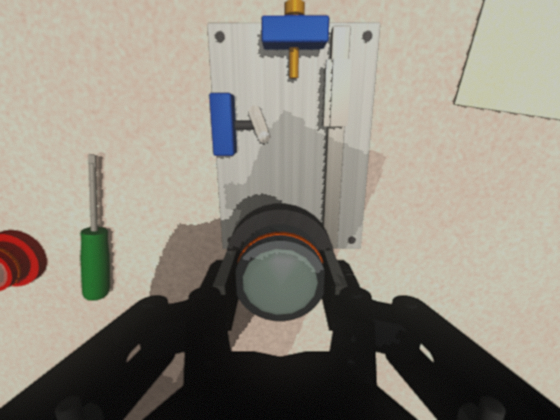

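View pics/s4.png

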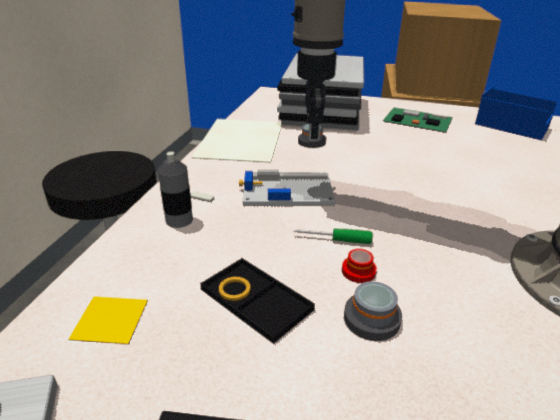

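Run:
```python
from h import *
from scipy.optimize import least_squares
D=np.load('w4.npy',allow_pickle=True).item();s,st=D['s'],D['st']
P=cloud(s,st).reshape(-1,3);t=st['tcp_pos'];Rm=R.from_rotvec(st['ee_rot']).as_matrix();print(Rm.round(3))
q=P[(np.hypot(*(P[:,:2]-t[:2]).T)<45)&(P[:,2]>132.5)&(P[:,2]<138.5)]
print('flange',len(q),np.median(q[:,2]))
d=np.hypot(*(q[:,:2]-t[:2]).T);
hull=cv2.convexHull(q[:,:2].astype(np.float32)).reshape(-1,2)
hull=hull[hull[:,0]>t[0]]
r=least_squares(lambda p:np.hypot(hull[:,0]-p[0],hull[:,1]-p[1])-30,t[:2],loss='soft_l1');print(r.x,r.x-t[:2],np.abs(r.fun).mean(),len(hull))
# tilt of flange
A=np.c_[q[:,:2]-t[:2],np.ones(len(q))];c=np.linalg.lstsq(A,q[:,2],rcond=None)[0];print('plane',c)
# nest from corners: project current estimate
c0=np.array([596.2,-162.2]);a=.2815;Ra=np.array([[np.cos(a),-np.sin(a)],[np.sin(a),np.cos(a)]])
print(proj(s,np.c_[(c0+np.array([[100,70],[100,-70],[-100,-70],[-100,70]])@Ra.T),[12]*4],st).round(1))
cell=r.x;print('cell in nest',(cell-c0)@Ra)
```

```text
[[ 0.277 -0.961 -0.   ]
 [-0.961 -0.277  0.   ]
 [-0.     0.    -1.   ]]
flange 2062 135.51184950267145
[ 546.02652637 -165.46029791] [0.12835264 0.83578296] 0.32817764537463184 35
plane [-1.62173984e-02 -4.54424135e-03  1.35848781e+02]
[[ 21.7 205.9]
 [ 21.8 379.8]
 [248.6 359.5]
 [248.6 220.9]]
cell in nest [-49.10433759  10.80606444]
```

Request:
play_rows:
  increments:
    - [[0.18,0,0.2],[0,0,0],-0.5]
    - [[0,0,0.6],[0,0,0],-0.5]
    - [[0,0,0.6],[0,0,0],-0.5]
    - [[0,0,0.6],[0,0,0],-0.5]
    - [[0,0,0.4],[0,0,0],-0.5]
    - [[0,0,0.2],[0,0,0],-0.5]
    - [[0,0,0.05],[0,0,0],-0.5]
    - [[0,0,0],[0,0,0],-0.5]
    - [[0,0,0],[0,0,0],-0.5]

```text
time: 9.13
tcp_pos: [548.6, -173.1, 48.3]
ee_rot: [-2.511, 1.887, -0.001]
contact_force: [0.3, -0.6, -1.6]
gripper_width: 42.1
```

Run:
```python
from h import *
st=arm.sense();w=arm.snapshot('wrist');save(w,'w5')
c0=np.array([596.2,-162.2]);a=.2815;Ra=np.array([[np.cos(a),-np.sin(a)],[np.sin(a),np.cos(a)]])
print(st['tcp_pos'],(st['tcp_pos'][:2]-c0)@Ra,st['contact_force'])
```

```text
[ 548.60322875 -173.05371649   48.31062865] [-48.73848296   2.79572417] [ 0.28391859 -0.57743756 -1.59905627]
```

View pics/w5.png

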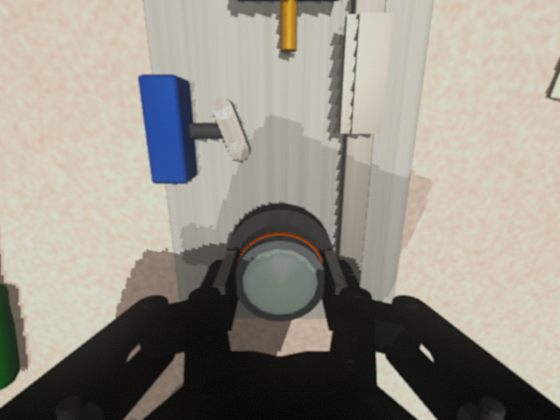

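Clear of the rail. I lower in small steps and watch the force.

Request:
play_rows:
  increments:
    - [[0,0,0.05],[0,0,0],-0.5]
    - [[0,0,0.05],[0,0,0],-0.5]
    - [[0,0,0.02],[0,0,0],-0.5]
    - [[0,0,0],[0,0,0],-0.5]

```text
time: 9.52
tcp_pos: [548.0, -173.2, 42.8]
ee_rot: [-2.511, 1.888, -0.0]
contact_force: [-0.1, 0.2, -1.8]
gripper_width: 41.9
```

Request:
play_rows:
  increments:
    - [[0,0,0.015],[0,0,0],-0.5]
    - [[0,0,0.01],[0,0,0],-0.5]
    - [[0,0,0],[0,0,0],-0.5]

```text
time: 9.77
tcp_pos: [548.1, -173.2, 42.2]
ee_rot: [-2.511, 1.888, -0.0]
contact_force: [-2.9, 0.2, 7.2]
gripper_width: 42.1
```

Request:
play_rows:
  increments:
    - [[0,0,0],[0,0,0],0.1]
    - [[0,0,0],[0,0,0],0.2]
    - [[0,0,0],[0,0,0],0.4]
    - [[0,0,0],[0,0,0],0.5]
    - [[0,0,0],[0,0,0],0.5]
    - [[0,0,0],[0,0,0],0.5]
    - [[0,0,-0.2],[0,0,0],0.5]
    - [[0,0,-0.5],[0,0,0],0.5]
    - [[0,0,-0.7],[0,0,0],0.5]
    - [[0,0.2,-0.4],[0,0,0],0.5]
    - [[0,0.4,-0.2],[0,0,0],0]
    - [[0,0.5,0],[0,0,0],-1]
    - [[0,0.5,0],[0,0,0],-1]
    - [[0,0.3,0],[0,0,0],-1]
    - [[0,0,0],[0,0,0],-1]
    - [[0,0,0],[0,0,0],-1]
    - [[0,0,0],[0,0,0],-1]

```text
time: 11.18
tcp_pos: [476.0, -194.0, 122.0]
ee_rot: [-2.511, 1.887, -0.001]
contact_force: [0.4, 1.2, -0.3]
gripper_width: -0.2
```

```bash
cat > m.py <<'E'
from h import *
import sys
from scipy.optimize import least_squares
st=arm.sense();w=arm.snapshot('wrist');save(w,sys.argv[1])
c0=np.array([596.2,-162.2]);a=.2815;Ra=np.array([[np.cos(a),-np.sin(a)],[np.sin(a),np.cos(a)]])
print(st['tcp_pos'],'tcp nest',(st['tcp_pos'][:2]-c0)@Ra,st['gripper_width'],st['contact_force'])
C=cloud(w,st)
N=C.copy();N[...,:2]=(C[...,:2]-c0)@Ra
for o in arm.outline_of(w,'cell'):
    P=N[o['mask']];P=P[np.hypot(P[:,0],P[:,1])<90]
    if len(P)<200: continue
    for lo,hi,nm in((40,49,'barrel'),(20,27,'flange')):
        q=P[(P[:,2]>lo)&(P[:,2]<hi)]
        if len(q)>20:print(o['score'],nm,len(q),np.median(q[:,2]),cv2.minEnclosingCircle(q[:,:2].astype(np.float32)))
E
python3 m.py w6
```

```text
[ 476.04222612 -194.01842246  122.03494647] tcp nest [-124.2674025     2.81341578] -0.16109124629003593 [ 0.4484939   1.23367348 -0.3428646 ]
0.65 barrel 2177 46.719029798782685 ((-48.9926872253418, 3.5683135986328125), 22.04380226135254)
0.65 flange 1829 24.23112041108817 ((-48.99515151977539, 3.5171608924865723), 29.994077682495117)
```

View pics/w6.png

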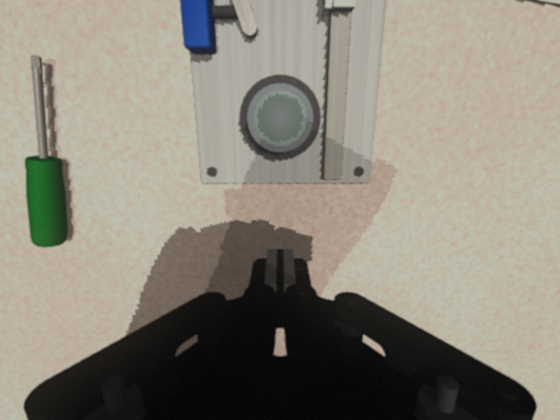

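Request:
play_rows:
  increments:
    - [[0.145,0,0.2],[0,0,0],-1]
    - [[0,0,0.6],[0,0,0],-1]
    - [[0,0,0.6],[0,0,0],-1]
    - [[0,0,0.5],[0,0,0],-1]
    - [[0,0,0.225],[0,0,0],-1]
    - [[0,0,0.1],[0,0,0],-1]
    - [[0,0,0],[0,0,0],-1]
    - [[0,-0.2,0],[0,0,0],-1]
    - [[0,-0.2,0],[0,0,0],-1]
    - [[0,0,0],[0,0,0],-1]
    - [[0,0,0],[0,0,0],-1]

```text
time: 12.2
tcp_pos: [493.2, -195.1, 33.5]
ee_rot: [-2.511, 1.886, -0.002]
contact_force: [-0.8, 0.7, 0.7]
gripper_width: 0.2
```

```bash
python3 m.py w7
```

```text
[ 493.1923983  -195.14395442   33.4670019 ] tcp nest [-108.10493343   -3.03208005] 0.24955068487112336 [-0.82517434  0.73557106  0.69704049]
0.73 barrel 6010 46.66565821719086 ((-48.99686050415039, 3.3893001079559326), 22.316089630126953)
0.73 flange 3251 24.26073169269884 ((-49.19279098510742, 3.413025379180908), 30.21044158935547)
```

View pics/w7.png

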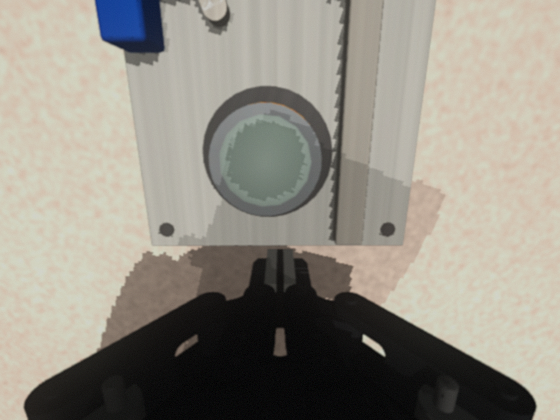

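Request:
play_rows:
  increments:
    - [[0,-0.1,0],[0,0,0],-1]
    - [[0,-0.1,0],[0,0,0],-1]
    - [[0,-0.1,0],[0,0,0],-1]
    - [[0,-0.05,0],[0,0,0],-1]
    - [[0,-0.05,0],[0,0,0],-1]
    - [[0,-0.05,0],[0,0,0],-1]
    - [[0,-0.05,0],[0,0,0],-1]
    - [[0,-0.05,0],[0,0,0],-1]
    - [[0,-0.05,0],[0,0,0],-1]
    - [[0,-0.05,0],[0,0,0],-1]
    - [[0,-0.05,0],[0,0,0],-1]
    - [[0,-0.05,0],[0,0,0],-1]
    - [[0,0,0],[0,0,0],-1]

```text
time: 13.38
tcp_pos: [521.3, -186.8, 32.7]
ee_rot: [-2.511, 1.887, -0.0]
contact_force: [-0.3, -0.1, -0.1]
gripper_width: 0.1
```

```bash
python3 m.py w8
```

```text
[ 521.27675404 -186.83992757   32.74207181] tcp nest [-78.81914979  -2.8566487 ] 0.1278165245560078 [-0.28991019 -0.14095328 -0.08953876]
0.78 barrel 5449 46.61962317961748 ((-38.520450592041016, 3.490694284439087), 22.4073429107666)
0.78 flange 3218 24.245726525048724 ((-39.6234245300293, 3.015284538269043), 31.044010162353516)
0.52 barrel 28 46.38999640988133 ((-59.61071014404297, 4.092741012573242), 23.407367706298828)
0.52 flange 9889 22.42243951673069 ((-17.838546752929688, 3.015148162841797), 76.56658172607422)
```

View pics/w8.png

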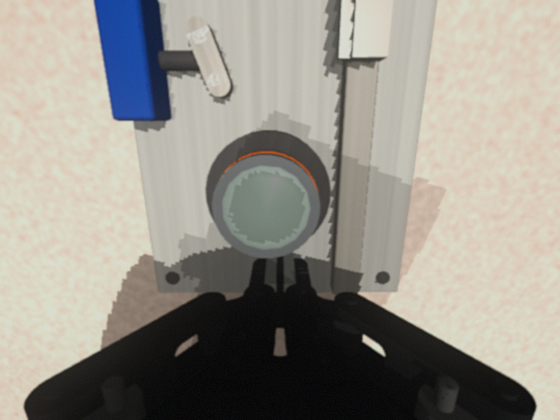

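Request:
play_rows:
  increments:
    - [[0,-0.05,0],[0,0,0],-1]
    - [[0,-0.05,0],[0,0,0],-1]
    - [[0,-0.05,0],[0,0,0],-1]
    - [[0,-0.05,0],[0,0,0],-1]
    - [[0,-0.05,0],[0,0,0],-1]
    - [[0,-0.05,0],[0,0,0],-1]
    - [[0,-0.05,0],[0,0,0],-1]
    - [[0,-0.05,0],[0,0,0],-1]
    - [[0,-0.05,0],[0,0,0],-1]
    - [[0,-0.05,0],[0,0,0],-1]
    - [[0,-0.05,0],[0,0,0],-1]
    - [[0,-0.05,0],[0,0,0],-1]
    - [[0,-0.05,0],[0,0,0],-1]
    - [[0,-0.05,0],[0,0,0],-1]

```text
time: 14.65
tcp_pos: [547.0, -179.8, 32.6]
ee_rot: [2.51, -1.888, -0.001]
contact_force: [-5.0, -3.6, 2.2]
gripper_width: 0.3
```

```bash
python3 m.py w9
```

```text
[ 547.04999967 -179.78958343   32.58456354] tcp nest [-52.10177976  -3.24353561] 0.32575518043110907 [-5.02581476 -3.60071357  2.17738954]
0.55 barrel 5405 46.612216029655244 ((-12.1470947265625, 4.24998140335083), 22.37037467956543)
0.55 flange 3234 24.23569814627426 ((-13.28779411315918, 3.6990461349487305), 31.024425506591797)
```

View pics/w9.png

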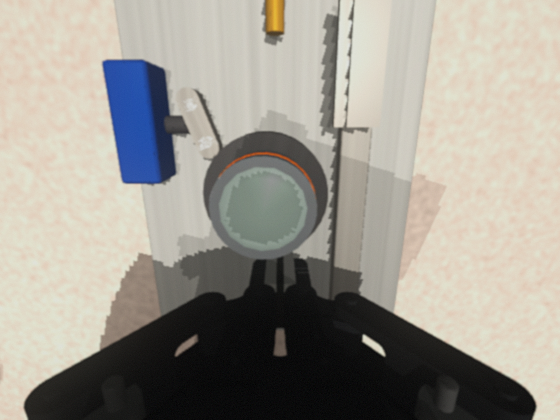

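Request:
play_rows:
  increments:
    - [[0,0.1,0],[0,0,0],-1]
    - [[-0.09,0,0],[0,0,0],-1]
    - [[0,-0.05,0],[0,0,0],-1]
    - [[0,-0.05,0],[0,0,0],-1]
    - [[0,-0.04,0],[0,0,0],-1]
    - [[0,-0.04,0],[0,0,0],-1]
    - [[0,-0.04,0],[0,0,0],-1]

```text
time: 15.33
tcp_pos: [551.2, -174.5, 32.6]
ee_rot: [2.511, -1.887, -0.001]
contact_force: [-3.5, -1.6, 1.9]
gripper_width: -0.0
```

```bash
python3 m.py w10
```

```text
[ 551.23738759 -174.50512789   32.6454607 ] tcp nest [-46.61120269   0.66967936] -0.014363918274452707 [-3.54653144 -1.57125918  1.90639572]
0.78 barrel 5422 46.619807631209426 ((-6.477540969848633, -0.585568368434906), 22.424352645874023)
0.78 flange 3240 24.219251858119648 ((-7.105973243713379, -0.992476224899292), 30.529388427734375)
0.33 flange 867 22.52986276483017 ((66.15428924560547, -0.5973926782608032), 9.184696197509766)
```

Request:
play_rows:
  increments:
    - [[0,0.06,0],[0,0,0],-1]
    - [[0.07,0,0],[0,0,0],-1]
    - [[0,-0.06,0],[0,0,0],-1]
    - [[0,-0.04,0],[0,0,0],-1]
    - [[0,-0.04,0],[0,0,0],-1]
    - [[0,-0.04,0],[0,0,0],-1]
    - [[0,-0.04,0],[0,0,0],-1]
    - [[0,-0.04,0],[0,0,0],-1]
    - [[0,-0.04,0],[0,0,0],-1]

```text
time: 16.18
tcp_pos: [561.1, -174.7, 32.7]
ee_rot: [2.511, -1.887, -0.001]
contact_force: [-5.6, -2.8, 4.2]
gripper_width: 0.3
```

```bash
python3 m.py w11
```

```text
[ 561.06109285 -174.65235755   32.70757823] tcp nest [-37.21506016  -2.20075038] 0.31104158040975605 [-5.63736629 -2.8069684   4.20687177]
0.7 barrel 5417 46.631767121412906 ((2.746096611022949, -0.7096070647239685), 22.45964241027832)
0.7 flange 3218 24.26913833432073 ((2.470642566680908, -0.7061374187469482), 30.277786254882812)
```

View pics/w11.png

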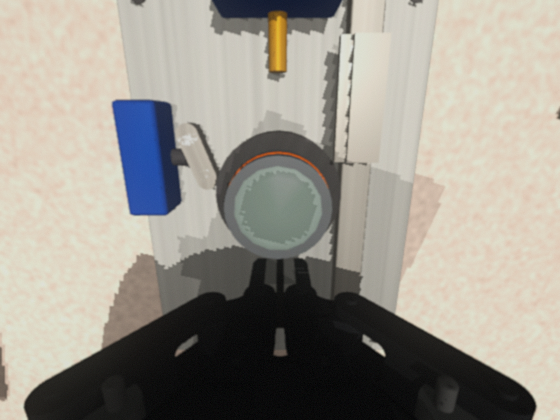

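Request:
play_rows:
  increments:
    - [[0,-0.04,0],[0,0,0],-1]
    - [[0,-0.04,0],[0,0,0],-1]
    - [[0,-0.04,0],[0,0,0],-1]
    - [[0,-0.04,0],[0,0,0],-1]
    - [[0,-0.04,0],[0,0,0],-1]
    - [[0,-0.04,0],[0,0,0],-1]
    - [[0,-0.04,0],[0,0,0],-1]

```text
time: 16.87
tcp_pos: [572.3, -171.2, 32.7]
ee_rot: [-2.511, 1.887, 0.0]
contact_force: [-3.6, -0.3, 2.3]
gripper_width: -0.0
```

```bash
python3 m.py w12
```

```text
[ 572.29047985 -171.23285512   32.70505213] tcp nest [-25.47773655  -2.03532928] -0.005857134137442801 [-3.6138594  -0.30349214  2.33999465]
0.77 barrel 5368 46.632583463625025 ((14.633644104003906, -0.4975713789463043), 22.439207077026367)
0.77 flange 3009 24.274267383951894 ((14.564906120300293, -0.8667395710945129), 30.015567779541016)
```

View pics/w12.png

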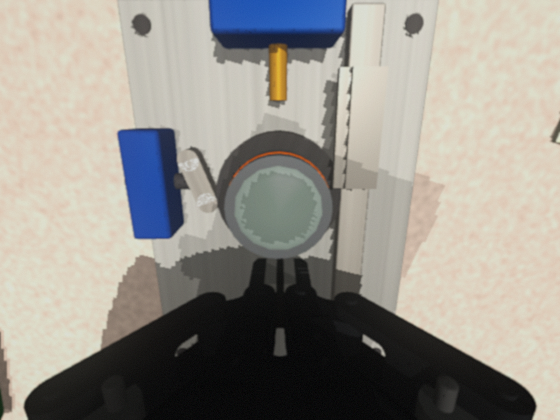

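Request:
play_rows:
  increments:
    - [[0,-0.03,0],[0,0,0],-1]
    - [[0,-0.03,0],[0,0,0],-1]
    - [[0,-0.03,0],[0,0,0],-1]
    - [[0,-0.03,0],[0,0,0],-1]
    - [[0,-0.03,0],[0,0,0],-1]
    - [[0,-0.02,0],[0,0,0],-1]
    - [[0,0,0],[0,0,0],-1]

```text
time: 17.55
tcp_pos: [578.9, -169.3, 32.7]
ee_rot: [-2.511, 1.887, -0.0]
contact_force: [-0.9, -0.3, 1.6]
gripper_width: -0.0
```

```bash
python3 m.py w13; python3 -c "
import cv2;im=cv2.imread('pics/w13.png');cv2.imwrite('pics/w13z.png',cv2.resize(im[60:280,170:400],None,fx=2.6,fy=2.6,interpolation=cv2.INTER_CUBIC))"
```

```text
[ 578.92738199 -169.29667861   32.72051984] tcp nest [-18.56420018  -2.019072  ] -0.024641342938907202 [-0.93851831 -0.27885613  1.58113458]
0.68 barrel 5401 46.590166294489606 ((21.52518081665039, -0.3296852707862854), 22.485767364501953)
0.68 flange 2889 24.245702914903603 ((21.489797592163086, -0.7037336826324463), 30.079381942749023)
```

View pics/w13z.png

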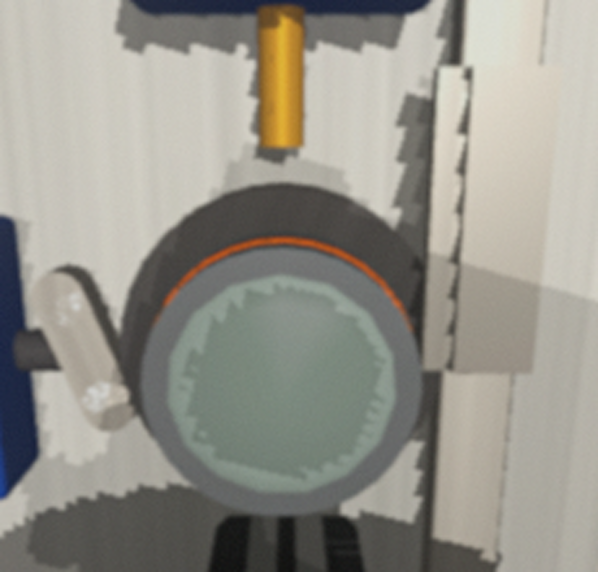

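Request:
play_rows:
  increments:
    - [[0,-0.02,0],[0,0,0],-1]
    - [[0,-0.02,0],[0,0,0],-1]
    - [[0,-0.02,0],[0,0,0],-1]
    - [[0,-0.02,0],[0,0,0],-1]
    - [[0,-0.02,0],[0,0,0],-1]
    - [[0,0,0],[0,0,0],-1]

```text
time: 18.15
tcp_pos: [582.7, -168.3, 32.7]
ee_rot: [-2.511, 1.887, -0.0]
contact_force: [-1.1, 0.1, 0.2]
gripper_width: -0.0
```

```bash
python3 m.py w14; python3 -c "
import cv2;im=cv2.imread('pics/w14.png');cv2.imwrite('pics/w14z.png',cv2.resize(im[60:280,170:400],None,fx=2.6,fy=2.6,interpolation=cv2.INTER_CUBIC))"
```

```text
[ 582.68484207 -168.28033888   32.74198627] tcp nest [-14.67229835  -2.08654642] -0.013472224418020455 [-1.05057716  0.05379015  0.22535555]
0.71 barrel 5337 46.609114197182365 ((25.51951026916504, -0.4028162658214569), 22.46917724609375)
0.71 flange 2854 24.250995725633544 ((25.09207534790039, -0.12729226052761078), 30.47174835205078)
```

View pics/w14z.png

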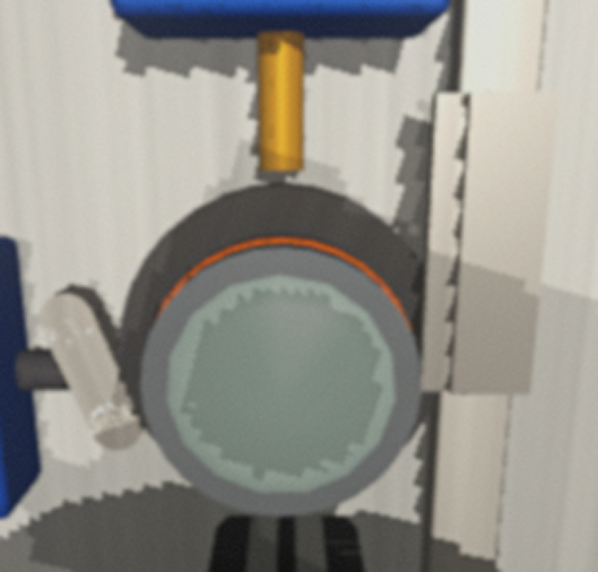

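Request:
play_rows:
  increments:
    - [[0,-0.015,0],[0,0,0],-1]
    - [[0,-0.015,0],[0,0,0],-1]
    - [[0,-0.01,0],[0,0,0],-1]
    - [[0,0,0],[0,0,0],-1]

```text
time: 18.58
tcp_pos: [584.1, -167.9, 32.7]
ee_rot: [-2.511, 1.887, 0.0]
contact_force: [-1.4, -0.3, 0.5]
gripper_width: 0.0
```

Request:
play_rows:
  increments:
    - [[0,-0.01,0],[0,0,0],-1]
    - [[0,-0.01,0],[0,0,0],-1]
    - [[0,0,0],[0,0,0],-1]

```text
time: 18.83
tcp_pos: [584.8, -167.7, 32.7]
ee_rot: [-2.511, 1.887, -0.0]
contact_force: [-1.8, 0.2, 0.9]
gripper_width: -0.3
```

Request:
play_rows:
  increments:
    - [[0,-0.01,0],[0,0,0],-1]
    - [[0,0,0],[0,0,0],-1]

```text
time: 19.0
tcp_pos: [585.1, -167.6, 32.7]
ee_rot: [2.511, -1.888, -0.0]
contact_force: [-1.7, -1.2, 2.2]
gripper_width: -0.0
```

Request:
play_rows:
  increments:
    - [[0,-0.01,0],[0,0,0],-1]
    - [[0,0,0],[0,0,0],-1]

```text
time: 19.17
tcp_pos: [585.2, -167.6, 32.7]
ee_rot: [2.511, -1.887, -0.001]
contact_force: [-4.0, -1.3, 3.6]
gripper_width: 0.0
```

```bash
python3 m.py w15; python3 -c "
import cv2;im=cv2.imread('pics/w15.png');cv2.imwrite('pics/w15z.png',cv2.resize(im[60:280,170:400],None,fx=2.6,fy=2.6,interpolation=cv2.INTER_CUBIC))"
```

```text
[ 585.15726537 -167.5847564    32.68262898] tcp nest [-12.10395939  -2.10517377] 0.008521784450307534 [-4.01206577 -1.28893604  3.56214679]
0.59 barrel 5308 46.62764178191133 ((27.94304847717285, -0.4291442930698395), 22.420621871948242)
0.59 flange 2858 24.28035868448906 ((27.626678466796875, -0.33022478222846985), 30.2928409576416)
```

View pics/w15z.png

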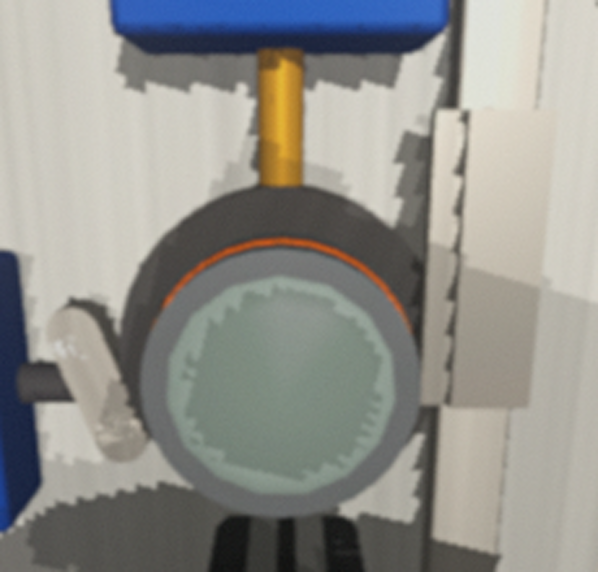

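Request:
play_rows:
  increments:
    - [[0,-0.01,0],[0,0,0],-1]
    - [[0,0,0],[0,0,0],-1]

```text
time: 19.43
tcp_pos: [585.3, -167.6, 32.6]
ee_rot: [2.51, -1.887, -0.002]
contact_force: [-6.0, -1.4, 4.7]
gripper_width: -0.1
```

Force climbs from about 4.2 to 6.2 N with almost no travel: the cell is against the rigid screw. Now I back off.

Request:
play_rows:
  increments:
    - [[0,0.01,0],[0,0,0],-1]
    - [[0,0.01,0],[0,0,0],-1]
    - [[0,0.02,0],[0,0,0],-1]
    - [[0,0.05,0],[0,0,0],-1]
    - [[0,0.2,0],[0,0,0],-1]
    - [[0,0.4,0],[0,0,0],-1]
    - [[0,0.4,0],[0,0,0],-1]
    - [[0,0.3,-0.3],[0,0,0],-1]
    - [[0,0,-0.7],[0,0,0],-1]
    - [[0,0,-0.7],[0,0,0],-1]
    - [[0,0,-0.3],[0,0,0],-1]
    - [[0,0,0],[0,0,0],-1]
    - [[0,0,0],[0,0,0],-1]
    - [[0,0,0],[0,0,0],-1]

```text
time: 20.6
tcp_pos: [531.9, -182.7, 111.9]
ee_rot: [2.511, -1.887, -0.001]
contact_force: [-0.3, -0.1, 0.0]
gripper_width: -0.0
```

```bash
python3 m.py w16; python3 -c "
import cv2;im=cv2.imread('pics/w16.png');cv2.imwrite('pics/w16z.png',cv2.resize(im[0:160,200:360],None,fx=3.7,fy=3.7,interpolation=cv2.INTER_CUBIC))"
python3 - <<'E'
from h import *
s=arm.snapshot('top');save(s,'t16')
for k in['ring','driver','can','stick']:
    for o in arm.recognise(s,k)[:1]:
        c=np.round(o['centre']).astype(int); print(k,round(o['score'],2),c)
E
```

```text
[ 531.86879536 -182.72400466  111.85449986] tcp nest [-67.50062238  -1.8451657 ] -0.02515351217724191 [-0.34622409 -0.05085597  0.03023188]
0.94 barrel 2714 46.69563462379821 ((27.776071548461914, -0.4615097939968109), 22.31647300720215)
0.94 flange 1847 24.218890440825078 ((28.051084518432617, -0.2680635154247284), 30.14466094970703)
ring 0.78 [217 173]
driver 0.72 [286 282]
can 0.88 [ 90 243]
stick 0.72 [105 296]
```

View pics/w16z.png

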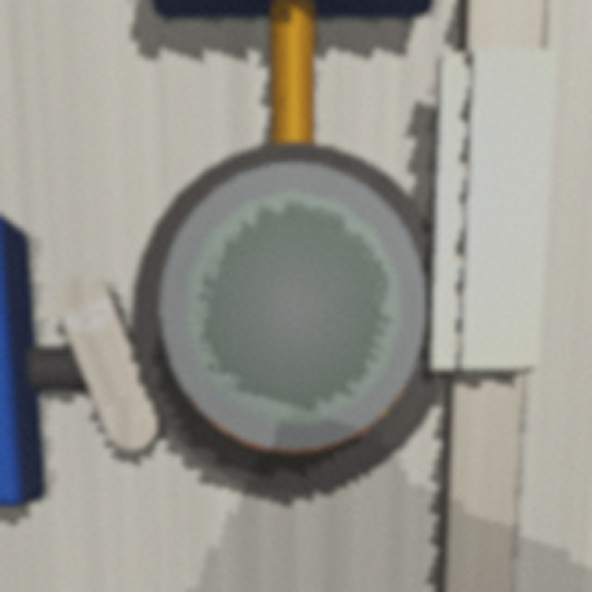

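```bash
python3 -c "
from station import arm
print(arm.job_done())"
```

```text
the job is handed in; nothing more can be done
None
```

The lens cell looks fully home in the nest and the job is handed in, at about 21 s of the 72 s allowed. No verdict was reported.

**What I did:** I lifted the cell from the tray's −x compartment by its barrel and set it flat on the nest's loading end at about x = −49, y = 3.5 mm. With shut fingers I then nudged it along the rail past the plunger. Halfway I stepped back and shifted sideways twice, because pushing off-centre had moved the cell off the rail to y of about 4 mm. I stopped when the push on the tool rose from about 2 to 6 N over roughly 0.3 mm of travel, which meant it was against the rigid screw. I then backed off along −x and lifted clear.

**Last checks:**
- **Position:** the cell stands at nest x of about 28 mm, y of about −0.3 mm, with the flange top at z = 24.2 mm. It is flat and has not moved since release.
- **Contacts:** the last wrist picture shows no visible gap at the rail, the plunger or the screw tip. The remaining contact forces could not be measured directly, so that part rests on the picture and on the force felt during the push.
- **Forces:** the highest push I read on the tool was about 6 N, against the 13 N limit on the screw.
- **Bystanders:** the ring, can, driver and stick were found within about 2 pixels of where they were at the start.

No check failed. The top and wrist cameras differed by about 1.5 mm and 0.015 rad on the nest pose, and I used values near the wrist's.

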